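# Fit the keyed coupling half on the extruder gearmotor shaft

## Robot

A 7-joint arm with a two-finger parallel gripper is mounted at the origin on the work surface. World frame = base frame: x ahead of the robot, y to its left, z up, the work surface at z = 0. Lengths are in m, angles in rad, forces in N, time in s.
With the tool pointing down it reaches from about 0.4 to 0.9 m from the base axis. Payload 5.5 kg.
Tool frame: the origin (TCP) lies midway between the tips of the shut fingers; the grasp point (between the pads) lies 19 mm behind it; y points along the fingers, x is the direction in which the jaws open and shut, and the axes are right-handed (so a half turn about y gives the same grasp; the last joint's range is limited). The gripper opens to 85 mm and grips with 20 to 120 N. Pads are 22 mm wide; open, the fingers measure 114 mm over their backs; the gripper's body (76 mm by 85 mm) begins 54 mm behind the grasp point. The pads swing forward as they close: fully open they stand 13 mm farther back than shut.
Start: joints at [-0.966, 0.501, -0.427, 1.55, 0.221, 1.138, -0.21], TCP at [0.218, 0.612, 0.231] pointing down, gripper open.
Joint ranges: [-2.88, 2.88], [-0.31, 2.03], [-1.54, 1.56], [0.2, 2.42], [-1.41, 4.55], [0.19, 2.02], [-2.57, 2.57]. Speed limits (rad/s): [2.57, 2.57, 3.14, 3.14, 3.14, 3.14, 3.14].

## Interface

Orientations are given as a unit quaternion [w, x, y, z].
In Python, from station import bot gives the robot as it stands.
- The arm moves only by the shell command python3 -m jog 'ROWS' [FORCE]. ROWS is JSON, a list of rows, each a list of 3 entries, a list of its own where there are three numbers: the closure, from 0 (fully open) to 1 (shut), then the shift along the tool's x, y, z as a fraction of full scale, then the turn about the tool's y as a fraction of full scale. In form: [[gripper, [x, y, z], yaw], ...]. A call has 1 to 5 rows; each row shifts and turns the commanded pose from where the row before left it, along the tool's axes as they then stand; what a row does not reach is not made up. Full scale, the value 1, is 3 cm for a shift and 0.1 rad for a turn. A row lasts 1/12 s, in which the tool goes at most 41.7 mm and 7.16 degrees, less where a joint would pass 70% of its speed; a pose out of reach is approached as far as the arm can. A call with a number of a shift or a turn outside -1 to 1 is refused whole. A call with a gripper value outside its range is refused whole. The fingers move at their own pace and stop on an object; FORCE is the grip in N (left out, the last holds). Time passes only in rows, so rows that do not move let the fingers close. It gives the time, the measured TCP pose, the force and the opening at its end, in the units of the state.
- bot.state(): the state, without advancing time (a new reading comes with each control period).
- bot.camera(name): name is "scene" or "top"; returns (picture, depth): 400x640x3 uint8, red, green, blue; 400x640 float32, m along the optical axis (not along the pixel's ray), 0 where there is no reading.
- bot.camera_info(name): a dict with "K" (3x3 intrinsics, pixels), "R" (3x3) and "t" (3): a world point X has camera coordinates R X + t. Camera axes: x right, y down, z forward; pixel columns grow to the right and rows downward; lengths in m; the calibration is good to about 2 mm. A picture is of the moment at which its call begins. camera_info takes no time and is no camera call.
- bot.close_job(): hands the job in, once; it reports no verdict.
Trained networks look in the newest picture that a camera, given by its name, has taken for a name from the list of things; names that differ only in an ending like _2 or _b are one class to them, and where a whole thing is asked for, a point or a joint stands for the part that bears it (a point fixed in the world has none). Each returns a list of dicts, best first, with "conf" (0 to 1); they miss things now and then, are a little off and sometimes report something else, mostly with a low value. They report only what shows in the picture. A call takes as long as a camera call. They do not tell look-alikes from the thing itself.
- bot.silhouettes(camera, thing): "pixels" (400x640 bool, what is visible of it) and "bbox" ([centre column, centre row, width, height] in pixels, round what is visible of it).
- bot.tip_of(camera, thing): "position" ([column, row] in pixels: a listed point, or the origin of a listed thing).
The state is a dict: "time": time; "q": joint angles; "dq": joint speeds; "joint_efforts": joint torques, N m; "tcp_pos": TCP position; "tcp_rot": TCP orientation; "wrist_force": force on the tool from outside, world axes, zero at the start; "torque": the same for the moment, N m; "finger_gap": opening from 0.0 (shut) to 1.0 (fully open).
Only numpy, scipy, OpenCV 4.12 (cv2) and the standard library are available. Lean on these libraries where they do the work, as an engineer would, in place of code of your own. Each camera call takes 0.05 s, during which the arm holds its last target.

## Task

Fit the keyed coupling half (the one with the large bore and the keyway) onto the upright output shaft of the clamped gearmotor, jaws up: slip it over the round end of the shaft, turn it until its keyway drops over the key, and slide it down until it sits fully home on the shaft's shoulder, then let go. Ease it on by hand pressure: it must never bear on the gearmotor or its key with more than 60 N, whether pressed, twisted against the key or dropped. Leave the other parts where they are.

Things in the scene. Friction and masses are not known exactly. Their poses are not given: they have to be found in the camera images.
- hub: the keyed coupling half: plain steel jaw-coupling hub standing jaws up in the tray; outside diameter 52 mm, body 36 mm high plus three jaws 12 mm high on top (48 mm overall; jaws out to the full diameter, centred 60, 180 and 300 degrees round from the keyway); 0.26 to 0.44 kg. Origin: on the axis at the underside; z up; +x from the axis to the keyway
- hub_center (a point): centre of the keyed coupling half, on its axis, 24 mm above its underside; axes as hub, +x towards the keyway. Bore 23.4 mm right through; one keyway 9.5 mm wide, its floor 16.5 mm from the axis, runs the full 36 mm height of the body
- gearmotor: worm gearmotor clamped to the table (fixed): cast box 96 x 86 mm, top flange 74 mm across and 84 mm high, output shaft straight up from it. Origin: at table height under the shaft axis; z up, +x along the horizontal motor barrel, which reaches 202 mm from the axis and is 85 mm high; toe clamps reach 125 mm to either side (y), 40 mm high
- shaft_shoulder (a point): on the shaft axis at the shoulder (top of a 34 mm disc, 92 mm above the table), on which the hub's underside must end; axes as gearmotor. The worm drive is self-locking: the shaft does not turn by hand
- shaft_tip (a point): on the shaft axis at the top end of the shaft, 36 mm above the shoulder; axes as gearmotor. The shaft is 22 mm in diameter, its last 4 mm tapering to 17 mm; the top 16 mm is plain and round, without key
- key_end (a point): on the shaft axis, level with the key's top end, 20 mm above the shoulder; a hub not lined up rests here. The key, 8 mm wide, stands out to 15 mm from the axis, from 2 to 20 mm above the shoulder. It points somewhere in the quarter between gearmotor +x (over the barrel) and +y: its true angle, 0.1 to 1.47 rad from +x towards +y, is not measured. The keyway passes over it within about 0.055 rad
- small_bore_half: the other coupling half, to be left alone: same 52 mm diameter but lower (36 mm overall), with a 14 mm bore and no keyway; origin at its underside. It stands in the tray about 130 mm from the keyed half (they may have changed places).
- spider: white star-shaped coupling insert lying in the tray, 49 mm across, 11 mm high, to be left alone
- hex_key: small L-shaped hex key lying in the tray, 80 x 22 mm, 5 mm thick, to be left alone
- parts_tray: shallow steel tray 220 x 300 mm (x, y), rim 12 mm high, floor 3 mm thick, fixed to the table; origin at its centre at table height
- loose_clamp: spare black toe clamp lying on the table beside the gearmotor, 58 x 32 mm, 40 mm high with its bolt, to be left alone
- nozzle: brass nozzle standing on the table, 26 mm across, 34 mm high, to be left alone
Things that resemble listed ones, but are neither listed nor needed, are in the scene too. What is shaped like the hub but blue or turquoise is not meant.

How it is judged:
On the way:
1. the keyed half is over the plain round end of the shaft, above the key (horizontal distance between hub_center and shaft_shoulder below 0.004 m and z of hub in the frame of shaft_shoulder between 0.016 and 0.034 m and angle between hub_center's own z axis and vertical below 0.2 rad), for 0.1 s.
At the end, for the whole second after the job is handed in: The keyed half sits on the shaft, jaws up, its underside within 2 mm of the shoulder, its centre within 3 mm of the shaft axis, upright within 0.06 rad, released and at rest (z of hub in the frame of shaft_shoulder between -0.003 and 0.002 m and horizontal distance between hub_center and shaft_shoulder below 0.003 m and angle between hub_center's own z axis and vertical below 0.06 rad and linear speed of hub below 0.01 m/s); the robot touches nothing.
It fails at once if the keyed half bore on the gearmotor, its shaft or key with more than 60 N (pressed, twisted or dropped) (contact force between hub and gearmotor above 60 N).
It fails at once if another part was moved by more than 15 mm (distance of any of small_bore_half, spider, hex_key, loose_clamp, nozzle from where it was at the start of the episode above 0.015 m).
It also fails if it takes over 72 s, if anything falls off the work surface, if the arm or the gripper's body presses on something with over 40 N, if the wrist force passes 120 N, or if a joint passes its speed limit or range.

## Working session

There is one attempt and no reset: what is moved stays moved. The work goes in short steps, Python scripts to look and compute and a shell command to move; the robot and the scene stay as the last step left them, time stands still between calls to the robot, and variables do not carry over. Pictures are saved under pics/ and viewed, and the job is handed in when it is done.

```bash
ls; mkdir -p pics
python3 - <<'E'
from station import bot
import cv2,numpy as np
print(bot.state())
for n in("scene","top"):
    p,d=bot.camera(n); cv2.imwrite(f"pics/{n}0.png",p[:,:,::-1]); np.savez(f"{n}0.npz",p=p,d=d)
    print(n,bot.camera_info(n))
    for th in("hub","gearmotor","small_bore_half","parts_tray"):
        print(th,[(round(r["conf"],2),np.round(r["bbox"],0).tolist()) for r in bot.silhouettes(n,th)])
    for th in("hub_center","shaft_tip","shaft_shoulder"):
        print(th,[(round(r["conf"],2),np.round(r["position"],1).tolist()) for r in bot.tip_of(n,th)])
E
```

```text
pics
{'time': 0.0, 'q': array([-0.96581679,  0.5018896 , -0.42676166,  1.55147902,  0.22080129,
        1.13830461, -0.21026807]), 'dq': array([ 0.00024471, -0.0001002 ,  0.00010825,  0.00205551, -0.00028749,
       -0.00069355,  0.00205493]), 'joint_efforts': array([ 2.75234879e-04, -5.69516659e+01, -5.81598938e+00, -2.80934447e+01,
        1.06327760e-02,  1.20579702e-02, -2.61051810e-05]), 'tcp_pos': array([0.21767475, 0.61170798, 0.2302185 ]), 'tcp_rot': array([-0.57733674,  0.57812834,  0.40711013, -0.40830289]), 'wrist_force': array([ 1.16711013, -0.36716535,  0.97016436]), 'torque': array([-0.03008102,  0.01413685,  0.01389807]), 'finger_gap': 1.0004661026787456}
scene {'K': array([[479.96966833,   0.        , 321.62457957],
       [  0.        , 479.96966833, 198.38101517],
       [  0.        ,   0.        ,   1.        ]]), 'R': array([[ 0.42261039,  0.90619598, -0.01446741],
       [ 0.54876594, -0.26855948, -0.79166391],
       [-0.72128801,  0.32662617, -0.61078552]]), 't': array([-0.29379632, -0.24238754,  1.55004419])}
hub [(0.87, [247.0, 226.0, 24.0, 30.0]), (0.66, [3
[... 640 characters left out ...]
.02817361],
       [-0.99726962,  0.01844046, -0.07150699],
       [ 0.07094404, -0.02956256, -0.99704212]]), 't': array([0.05579722, 0.56215899, 1.20371231])}
hub [(0.67, [391.0, 286.0, 26.0, 22.0]), (0.63, [358.0, 281.0, 24.0, 21.0]), (0.52, [322.0, 168.0, 18.0, 21.0])]
gearmotor [(0.98, [250.0, 219.0, 95.0, 111.0]), (0.68, [183.0, 239.0, 26.0, 21.0]), (0.29, [376.0, 228.0, 24.0, 19.0])]
small_bore_half [(0.68, [425.0, 227.0, 23.0, 18.0])]
parts_tray [(0.71, [400.0, 211.0, 118.0, 93.0])]
hub_center [(0.87, [375.7, 225.7]), (0.8, [390.6, 282.7]), (0.55, [355.3, 278.4]), (0.54, [318.8, 168.8]), (0.47, [372.4, 225.3])]
shaft_tip [(0.68, [246.8, 243.0])]
shaft_shoulder [(0.95, [244.9, 244.3])]
```

View pics/scene0.png

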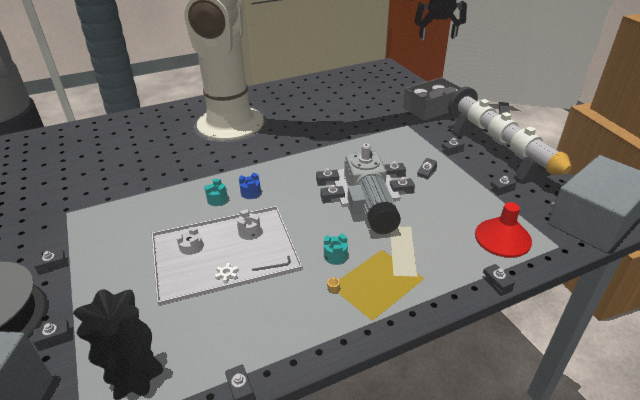

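View pics/top0.png

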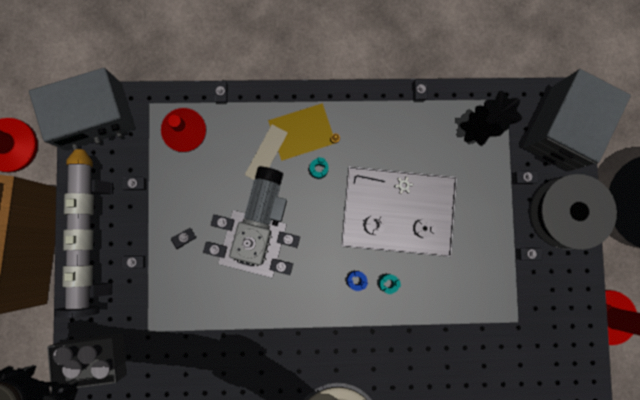

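Run:
```python
import cv2,numpy as np
s=np.load("scene0.npz")["p"][:,:,::-1];t=np.load("top0.npz")["p"][:,:,::-1]
cv2.imwrite("pics/sc1.png",cv2.resize(s[160:310,160:360],None,fx=4,fy=4,interpolation=cv2.INTER_CUBIC))
cv2.imwrite("pics/tc1.png",cv2.resize(t[150:300,300:480],None,fx=4,fy=4,interpolation=cv2.INTER_CUBIC))
```

```text
(no output)
```

View pics/sc1.png

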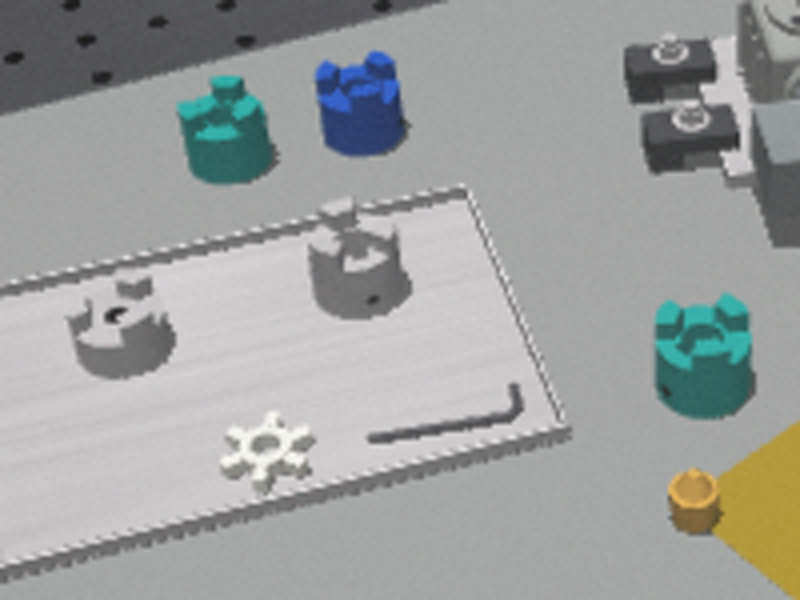

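View pics/tc1.png

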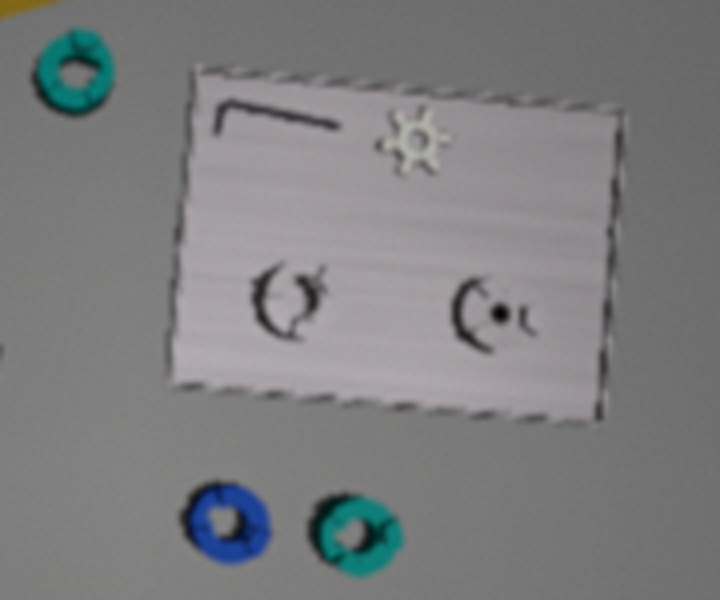

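```bash
cat > h.py <<'E'
from station import bot
import cv2,numpy as np
def cloud(n,d):
    I=bot.camera_info(n);K,R,t=[np.array(I[k]) for k in("K","R","t")]
    v,u=np.mgrid[0:400,0:640]
    c=np.stack([(u-K[0,2])/K[0,0]*d,(v-K[1,2])/K[1,1]*d,d],-1)
    return (c-t)@R
def proj(n,X):
    I=bot.camera_info(n);X=np.atleast_2d(X);c=X@np.array(I["R"]).T+I["t"];q=c@np.array(I["K"]).T
    return q[:,:2]/q[:,2:]
def rect(n,img,c,z,half,s=4e3):
    """warp image to world plane z; rows: +x up, cols: +y left"""
    w=np.array([[c[0]+half,c[1]+half,z],[c[0]+half,c[1]-half,z],[c[0]-half,c[1]-half,z],[c[0]-half,c[1]+half,z]])
    m=int(2*half*s);H=cv2.getPerspectiveTransform(proj(n,w).astype(np.float32),np.float32([[0,0],[m,0],[m,m],[0,m]]))
    return cv2.warpPerspective(img,H,(m,m),flags=cv2.INTER_CUBIC)
E
python3 - <<'E'
from h import *
P={}
for n in("scene","top"):
    f=np.load(n+"0.npz");P[n]=cloud(n,f["d"]);X=P[n]
    for nm,box in {"scene":{"hub":(230,205,266,246),"shaft":(355,135,378,165)},"top":{"hub":(358,210,390,242),"shaft":(230,228,264,262)}}[n].items():
        a=X[box[1]:box[3],box[0]:box[2]].reshape(-1,3);d=f["d"][box[1]:box[3],box[0]:box[2]].ravel();a=a[d>0]
        print(n,nm,len(a),"z pct",np.round(np.percentile(a[:,2],[1,10,50,90,99,100]),3))
        for lo,hi in ([(.02,.07),(.044,.06)] if nm=="hub" else [(.1,.14),(.12,.14),(.08,.09)]):
            b=a[(a[:,2]>lo)&(a[:,2]<hi)]
            if len(b): print("  ",lo,hi,len(b),"mid",np.round((b.max(0)+b.min(0))/2,4),"mean",np.round(b.mean(0),4),"span",np.round(np.ptp(b,axis=0),4))
E
```

```text
scene hub 1471 z pct [-0.     0.002  0.005  0.043  0.054  0.055]
   0.02 0.07 443 mid [ 0.5361 -0.1134  0.0374] mean [ 0.5426 -0.1144  0.0392] span [0.0571 0.051  0.0348]
   0.044 0.06 136 mid [ 0.5325 -0.1132  0.0495] mean [ 0.5379 -0.1147  0.0503] span [0.0499 0.0504 0.0108]
scene shaft 690 z pct [-0.001  0.001  0.08   0.115  0.13   0.132]
   0.1 0.14 124 mid [0.4943 0.2167 0.1159] mean [0.499  0.2147 0.1169] span [0.0275 0.0223 0.0317]
   0.12 0.14 54 mid [0.4928 0.2162 0.1259] mean [0.4966 0.2151 0.1263] span [0.0246 0.0213 0.0116]
   0.08 0.09 164 mid [0.4892 0.2218 0.085 ] mean [0.4945 0.2195 0.0854] span [0.0696 0.0755 0.0098]
top hub 1022 z pct [-0.002  0.     0.004  0.043  0.053  0.056]
   0.02 0.07 270 mid [ 0.5348 -0.1117  0.0381] mean [ 0.5351 -0.1109  0.0419] span [0.0486 0.0523 0.0361]
   0.044 0.06 96 mid [ 0.5331 -0.1109  0.0501] mean [ 0.5353 -0.1113  0.0504] span [0.0452 0.0504 0.012 ]
top shaft 1148 z pct [0.009 0.07  0.082 0.092 0.129 0.133]
   0.1 0.14 78 mid [0.4929 0.2184 0.1175] mean [0.4927 0.2176 0.1243] span [0.0201 0.0225 0.0311]
   0.12 0.14 66 mid [0.4927 0.2183 0.1268] mean [0.4921 0.2177 0.1267] span [0.0196 0.0202 0.0123]
   0.08 0.09 558 mid [0.4892 0.2249 0.0849] mean [0.4907 0.2182 0.084 ] span [0.0834 0.0843 0.0098]
```

Run:
```python
from h import *
def ov(img,cx,cy,r,col): cv2.circle(img,(int(cx),int(cy)),int(r),col,1)
rows=[]
for c,zs,rs in [((.534,-.112),(.051,.039),(.026,.0117)),((.4925,.2178),(.128,.112),(.011,.015))]:
    row=[]
    for n in("scene","top"):
        im=np.load(n+"0.npz")["p"][:,:,::-1].copy()
        for z,r in zip(zs,rs):
            h=.0355 if rs[0]>.02 else .0235
            w=rect(n,im,c,z,h,198/(2*h)); w=cv2.normalize(w,None,0,255,cv2.NORM_MINMAX)
            if rs[0]>.02: w=cv2.convertScaleAbs(w,alpha=1.0)
            k=198/(2*h)
            ov(w,w.shape[1]/2,w.shape[0]/2,r*k,(0,0,255))
            row.append(cv2.resize(w,(198,198)))
    rows.append(np.hstack(row))
cv2.imwrite("pics/rect1.png",np.vstack(rows))
t=np.load("top0.npz")["p"][:,:,::-1]; s=np.load("scene0.npz")["p"][:,:,::-1]
a=cv2.resize(s[130:180,340:390],(390,390),interpolation=cv2.INTER_CUBIC);b=cv2.resize(t[220:270,222:272],(390,390),interpolation=cv2.INTER_CUBIC)
cv2.imwrite("pics/shaft1.png",np.hstack([a,b]))
a=cv2.resize(s[205:245,228:268],(390,390),interpolation=cv2.INTER_CUBIC);b=cv2.resize(t[206:246,354:394],(390,390),interpolation=cv2.INTER_CUBIC)
cv2.imwrite("pics/hub1.png",cv2.normalize(np.hstack([a,b]),None,0,255,cv2.NORM_MINMAX))
```

```text
(no output)
```

View pics/rect1.png

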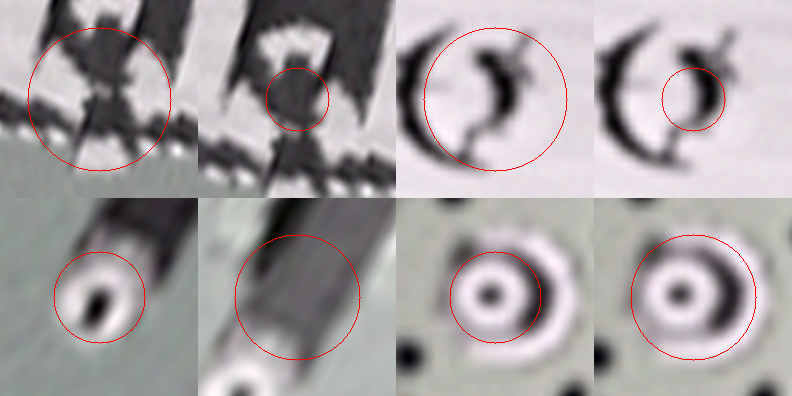

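View pics/shaft1.png

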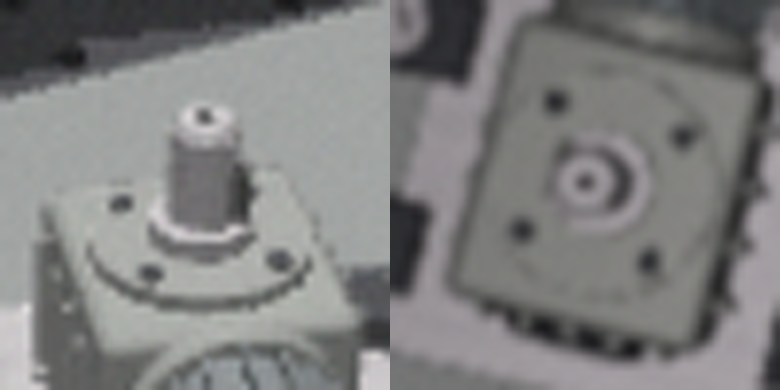

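View pics/hub1.png

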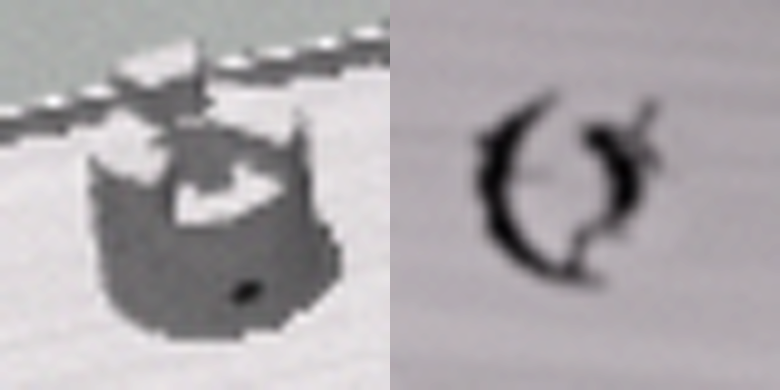

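Run:
```python
from h import *
c=np.array([.4925,.2178])
for n in("scene","top"):
    f=np.load(n+"0.npz");X=cloud(n,f["d"]).reshape(-1,3);v,u=np.mgrid[0:400,0:640]
    ok=(f["d"].ravel()>0)
    r=X[:,:2]-c;R=np.hypot(*r.T)
    m=ok&(X[:,2]>.1)&(X[:,2]<.1155)&(R<.022)
    print(n)
    for p,x,rr,a in zip(np.c_[u.ravel(),v.ravel()][m],X[m],R[m],np.degrees(np.arctan2(r[m,1],r[m,0]))):
        if rr>.0115 : print(p,np.round(x,4),round(rr*1000,1),round(a),f["p"].reshape(-1,3)[p[1]*640+p[0]])
# jaws
for n in("scene","top"):
    f=np.load(n+"0.npz");X=cloud(n,f["d"]).reshape(-1,3)
    m=(X[:,2]>.0475)&(np.hypot(X[:,0]-.534,X[:,1]+.112)<.03)
    c=X[m][:,:2]; 
    a=np.degrees(np.arctan2(c[:,1]+.112,c[:,0]-.534));rr=np.hypot(c[:,0]-.534,c[:,1]+.112)
    print(n,np.round((c.max(0)+c.min(0))/2,4),np.histogram(a,36,(-180,180))[0], "phase3", np.degrees(np.angle(np.exp(3j*np.radians(a)).mean()))/3)
    m=(X[:,2]>.034)&(X[:,2]<.043)&(np.hypot(X[:,0]-.534,X[:,1]+.112)<.027)
    c=X[m][:,:2];a=np.degrees(np.arctan2(c[:,1]+.112,c[:,0]-.534))
    print(" body",np.histogram(a,36,(-180,180))[0])
```

```text
scene
[370 151] [0.502  0.2244 0.1143] 11.6 35 [77 73 75]
[371 151] [0.5037 0.2263 0.1147] 14.0 37 [106 105 104]
[364 152] [0.5003 0.2084 0.1148] 12.2 -50 [116 114 116]
[370 152] [0.5045 0.2231 0.1131] 13.1 24 [75 75 74]
[371 152] [0.508  0.2238 0.1149] 16.7 21 [78 80 77]
[361 153] [0.49   0.2059 0.1068] 12.1 -102 [142 142 142]
[362 153] [0.4949 0.2059 0.1096] 12.1 -79 [112 110 110]
[364 153] [0.5009 0.2082 0.1123] 12.8 -49 [114 113 113]
[365 153] [0.502  0.2104 0.1123] 12.0 -38 [115 112 115]
[366 153] [0.5037 0.2123 0.1127] 12.5 -26 [115 115 115]
[367 153] [0.5059 0.2138 0.1136] 14.0 -17 [109 109 112]
[368 153] [0.5043 0.2176 0.1116] 11.8 -1 [108 106 108]
[369 153] [0.5046 0.2203 0.111 ] 12.4 12 [87 85 84]
[370 153] [0.505  0.2229 0.1105] 13.5 22 [67 66 67]
[371 153] [0.5061 0.2252 0.1105] 15.4 29 [58 61 58]
[361 154] [0.4903 0.2059 0.104 ] 12.1 -100 [146 145 145]
[362 154] [0.4946 0.2063 0.1063] 11.7 -80 [113 113 112]
[363 154] [0.4984 0.2069 0.1084] 12.4 -62 [114 110 112]
[370 154] [0.5033 0.2241 0.1063] 12.5 30 [68 67 66]
[371 154] [0.5053 0.2258 0.107 ] 15.1 32 [56 57 53]
[362 1
[... 658 characters left out ...]
] [0.5077 0.222  0.1006] 15.7 15 [76 76 76]
top
[245 239] [0.5029 0.225  0.1098] 12.7 35 [97 93 95]
[243 240] [0.5005 0.2297 0.1123] 14.3 56 [95 92 92]
[244 240] [0.5004 0.2269 0.1145] 12.1 49 [98 94 98]
[243 241] [0.498  0.2296 0.113 ] 13.0 65 [110 106 108]
scene [ 0.5325 -0.1131] [ 8  4 10  3  0  0  0  0  0  0  4  8  7 10  7  0  0  0  0  0  4 10  4  8
  6  3  1  0  0  0  0  0  0  1  5  5] phase3 -57.9659401044596
 body [2 4 7 5 7 5 1 0 0 1 1 2 1 2 3 7 5 6 7 6 6 6 4 0 2 0 0 1 2 3 9 4 7 6 2 4]
top [ 0.5331 -0.1113] [5 7 3 0 0 0 0 0 0 0 5 5 7 5 7 0 0 0 0 0 0 4 4 5 6 7 2 0 0 0 0 0 0 2 5 4] phase3 -56.59663110608573
 body [1 1 0 4 7 6 8 6 5 7 2 1 1 2 3 7 6 4 5 6 6 2 1 1 2 1 6 8 7 6 7 5 6 5 0 0]
```

```bash
cat > fit.py <<'E'
from h import *
from scipy.optimize import minimize
def rays(n,box,zt):
    I=bot.camera_info(n);K,R,t=[np.array(I[k]) for k in("K","R","t")]
    v,u=np.mgrid[box[1]:box[3],box[0]:box[2]];u=u.ravel();v=v.ravel()
    dc=np.stack([(u-K[0,2])/K[0,0],(v-K[1,2])/K[1,1],np.ones(len(u))],-1);dw=dc@R;o=-R.T@t
    return o,dw,u,v
def hubin(p,x,y,th,z0):
    X=p[...,0]-x;Y=p[...,1]-y;Z=p[...,2]-z0;r=np.hypot(X,Y);a=np.arctan2(Y,X)-th
    xs=r*np.cos(a);ys=r*np.sin(a)
    body=(r<.026)&(r>.0117)&(Z<.036)&~((xs>0)&(abs(ys)<.00475)&(xs<.0165))
    j=(abs((a+np.pi/3)%(2*np.pi/3)-np.pi/3-0)*0==1)
    da=(a-np.pi/3+np.pi/3)%(2*np.pi/3)-np.pi/3
    jaw=(abs(da)<np.inf)&(r<.026)&(r>.0125)&(Z<.048)&(abs(((a-np.pi/3)+np.pi/3)%(2*np.pi/3)-np.pi/3)<np.radians(26))
    return (Z>0)&(body|jaw)
def shaftin(p,x,y,th,z0):
    X=p[...,0]-x;Y=p[...,1]-y;Z=p[...,2]-z0;r=np.hypot(X,Y);a=np.arctan2(Y,X)-th
    xs=r*np.cos(a);ys=r*np.sin(a)
    rs=np.where(Z<.032,.011,.011-(Z-.032)/.004*.0025)
    return ((r<rs)&(Z<.036))|((r<.017)&(Z<0))|((xs>0)&(xs<.015)&(abs(ys)<.004)&(Z>.002)&(Z<.02))|((r<.037)&(Z<-.008))
def depth(n,box,fn,par,zt,floor):
    o,dw,u,v=rays(n,box,zt)
    zs=np.arange(zt,floor,-.0005); s=(zs[None]-o[2])/dw[:,2:3]
    P=o+dw[:,None]*s[...,None]
    h=fn(P,*par); h[:,-1]=True
    i=h.argmax(1); return s[np.arange(len(s)),i]
def cost(n,d,box,fn,par,zt,floor):
    m=depth(n,box,fn,par,zt,floor);D=d[box[1]:box[3],box[0]:box[2]].ravel()
    e=np.clip(abs(m-D),0,.012);return e[D>0].mean()*1e3
E
cat > f1.py <<'E'
from fit import *
for n,b in(("scene",(228,203,268,246)),("top",(356,208,392,244))):
    d=np.load(n+"0.npz")["d"];res=[]
    for k in(3,123,-117):
        best=min(((minimize(lambda q:cost(n,d,b,hubin,(q[0]/1e3,q[1]/1e3,q[2]/50,.003+q[3]/1e3),.058,.003+q[3]/1e3),[534,-112,np.radians(k+o)*50,0],method="Nelder-Mead",options=dict(initial_simplex=np.array([534,-112,np.radians(k+o)*50,0])+np.vstack([np.zeros(4),np.diag([2,2,5,1.5])]),maxfev=120))) for o in(-5,5)),key=lambda r:r.fun)
        print(n,k,round(best.fun,3),np.round(best.x[:2],2),"deg",round(np.degrees(best.x[2]/50),1),round(best.x[3],2))
for n,b in(("scene",(350,135,382,172)),("top",(228,226,266,262))):
    d=np.load(n+"0.npz")["d"]
    for k in(0,25,45,65):
        r=minimize(lambda q:cost(n,d,b,shaftin,(q[0]/1e3,q[1]/1e3,q[2]/50,.092+q[3]/1e3),.133,.084+q[3]/1e3),[492.5,217.8,0,0],method="Nelder-Mead",options=dict(initial_simplex=np.array([492.5,217.8,np.radians(k)*50,0])+np.vstack([np.zeros(4),np.diag([2,2,6,1.5])]),maxfev=120))
        print(n,"key",k,round(r.fun,3),np.round(r.x[:2],2),"deg",round(np.degrees(r.x[2]/50),1),round(r.x[3],2))
E
time python3 f1.py
```

```text
scene 3 2.581 [ 535.56 -112.65] deg 2.1 0.83
scene 123 2.631 [ 535.61 -112.74] deg 121.6 0.97
scene -117 2.601 [ 535.55 -112.65] deg -118.0 0.91
top 3 1.998 [ 535.51 -111.83] deg 1.8 -0.37
top 123 2.091 [ 535.53 -111.97] deg 121.9 -0.38
top -117 2.103 [ 535.6  -111.93] deg -118.1 -0.37
scene key 0 7.798 [492.03 217.33] deg 8.6 0.24
scene key 25 7.712 [492.22 217.28] deg 34.7 0.29
scene key 45 7.702 [492.37 217.14] deg 47.0 0.48
scene key 65 7.735 [492.12 217.26] deg 64.5 0.25
top key 0 4.905 [492.01 218.38] deg 5.9 -2.55
top key 25 4.861 [491.88 218.3 ] deg 38.7 -2.59
top key 45 4.853 [491.98 218.39] deg 56.2 -2.51
top key 65 4.885 [491.81 218.22] deg 71.8 -2.51
real	1m59.758s
user	1m17.594s
sys	0m26.075s
```

```bash
cat > ovl.py <<'E'
from h import *
def ov(n,im,c,z0,th,box,N,key=False):
    s=N/(box[2]-box[0]);w=cv2.resize(im[box[1]:box[3],box[0]:box[2]],(N,N),interpolation=cv2.INTER_CUBIC)
    R=lambda a:np.array([[np.cos(a),-np.sin(a)],[np.sin(a),np.cos(a)]])
    def dr(p,z,col):
        p=np.asarray(p)@R(th).T+c;q=proj(n,np.c_[p,np.full(len(p),z)]);q=((q+.5-np.array(box[:2]))*s).astype(np.int32)
        cv2.polylines(w,[q],False,col,1)
    A=np.linspace(-np.pi,np.pi,80);ci=lambda r:np.c_[r*np.cos(A),r*np.sin(A)]
    if key:
        for z in(z0+.002,z0+.02): dr([[.010,-.004],[.015,-.004],[.015,.004],[.010,.004]],z,(0,0,255))
        dr(ci(.011),z0+.032,(0,255,0));dr(ci(.017),z0,(255,0,0))
    else:
        dr(ci(.026),z0+.048,(0,255,0));
        g=np.arcsin(.00475/.0117);B=np.linspace(g,2*np.pi-g,60)
        p=np.c_[.0117*np.cos(B),.0117*np.sin(B)];p=np.vstack([p,[[.0165,-.00475],[.0165,.00475]],p[:1]])
        dr(p,z0+.036,(0,0,255))
    return w
E
python3 - <<'E'
from ovl import *
o=[]
for th in(2,122,-118):
    r=[]
    for n,b in(("scene",(228,205,268,245)),("top",(354,206,394,246))):
        im=cv2.normalize(np.load(n+"0.npz")["p"][:,:,::-1],None,0,255,cv2.NORM_MINMAX)
        r.append(ov(n,im,(.5355,-.1123),.003,np.radians(th),b,260))
    o.append(np.vstack(r))
cv2.imwrite("pics/ov1.png",np.hstack(o))
r=[]
for n,b in(("scene",(345,132,385,172)),("top",(226,224,266,264))):
    im=np.load(n+"0.npz")["p"][:,:,::-1].copy(); r.append(ov(n,im,(.4921,.2178),.092,np.radians(48),b,390,True))
cv2.imwrite("pics/ov2.png",np.hstack(r))
E
```

```text
(no output)
```

View pics/ov1.png

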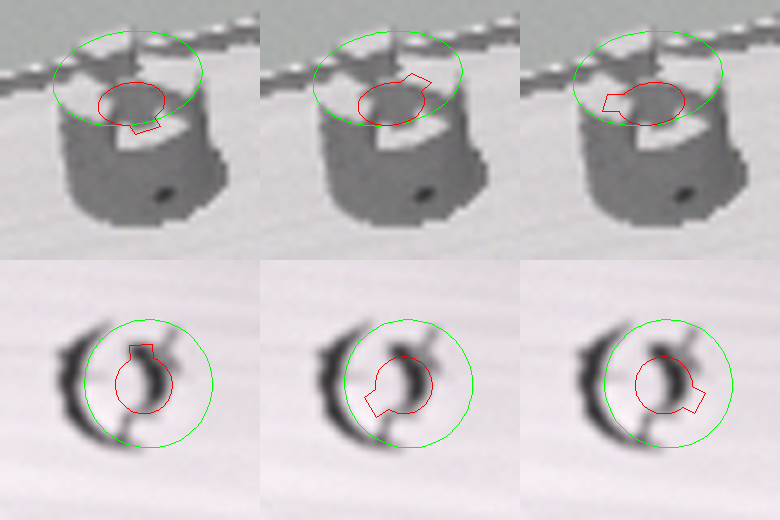

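View pics/ov2.png

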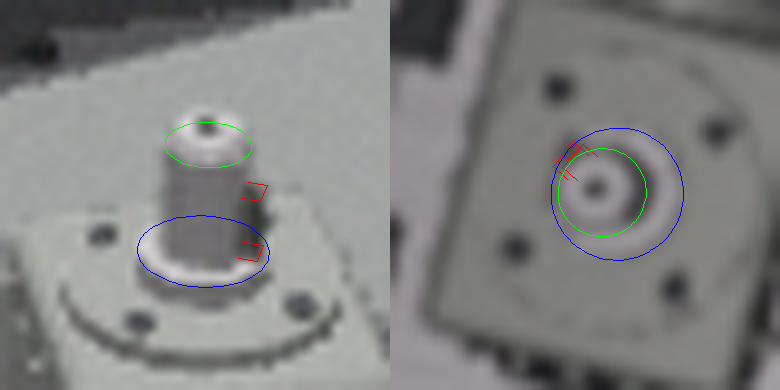

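```bash
cat >> h.py <<'E'
from scipy.spatial.transform import Rotation as Ro
def st(tgt=None,s=None):
    s=s or bot.state();q=s["tcp_rot"];M=Ro.from_quat([q[1],q[2],q[3],q[0]]).as_matrix();p=s["tcp_pos"]
    print("t",round(s["time"],2),"p",np.round(p,4),"F",np.round(s["wrist_force"],1),"T",np.round(s["torque"],2),"gap",round(s["finger_gap"],3),"q",np.round(s["q"],2))
    print("xaxis deg",round(np.degrees(np.arctan2(M[1,0],M[0,0])),2),"zaxis deg",round(np.degrees(np.arctan2(M[1,2],M[0,2])),2),"y",np.round(M[:,1],3))
    if tgt is not None: print("tool-shift mm to tgt",np.round(M.T@(np.array(tgt)-p)*1e3,2), "in rows-units",np.round(M.T@(np.array(tgt)-p)/.03,3))
    return M,p
E
python3 -c "
from h import *
st((.5355,-.112,.13))"
```

```text
t 0.8 p [0.2178 0.6124 0.2314] F [0.4 0.5 0.5] T [-0.02 -0.01  0.01] gap 0.998 q [-0.97  0.5  -0.43  1.55  0.22  1.14 -0.21]
xaxis deg 70.42 zaxis deg 160.42 y [ 0.  0. -1.]
tool-shift mm to tgt [-576.09  101.29 -542.09] in rows-units [-19.203   3.376 -18.07 ]
```

```bash
python3 -m jog '[[0.2,[-0.9,0,-0.85],0],[0.2,[-0.9,0,-0.85],0],[0.2,[-0.9,0,-0.85],0],[0.2,[-0.9,0,-0.85],0],[0.2,[-0.9,0,-0.85],0]]' 30; python3 -m jog '[[0.2,[-0.9,0,-0.85],0],[0.2,[-0.9,0,-0.85],0],[0.2,[-0.9,0,-0.85],0],[0.2,[-0.9,0,-0.85],0],[0.2,[-0.9,0,-0.85],0]]'; python3 -m jog '[[0.2,[-0.9,0,-0.85],0],[0.2,[-0.9,0,-0.85],0],[0.2,[-0.9,0,-0.85],0],[0.2,[-0.9,0,-0.85],0],[0.2,[-0.9,0,-0.85],0]]'; python3 -m jog '[[0.2,[-0.9,0,-0.85],0],[0.2,[-0.9,0,-0.85],0],[0.2,[-0.9,0,-0.85],0],[0.2,[-0.9,0,-0.85],0],[0.2,[-0.5,0,-0.5],0]]'; python3 -c "
from h import *
st((.5355,-.112,.13))
X=cloud('top',np.load('top0.npz')['d'])
for r in range(240,258): print(r,np.round(X[r,374],3))
"
```

```text
time: 1.22
tcp_pos: [0.2932, 0.4409, 0.2314]
tcp_rot: [0.578, -0.578, -0.408, 0.408]
wrist_force: [0.6, -0.1, -0.3]
finger_gap: 0.796
time: 1.63
tcp_pos: [0.3681, 0.271, 0.2317]
tcp_rot: [-0.578, 0.578, 0.408, -0.407]
wrist_force: [1.4, 0.1, -0.4]
finger_gap: 0.802
time: 2.05
tcp_pos: [0.443, 0.1009, 0.2318]
tcp_rot: [-0.578, 0.578, 0.408, -0.407]
wrist_force: [0.2, -0.4, 0.0]
finger_gap: 0.798
time: 2.47
tcp_pos: [0.5126, -0.0573, 0.2317]
tcp_rot: [-0.578, 0.579, 0.407, -0.406]
wrist_force: [0.7, -0.5, -0.0]
finger_gap: 0.804
t 2.47 p [ 0.5126 -0.0573  0.2317] F [ 0.7 -0.5 -0. ] T [0.05 0.01 0.01] gap 0.804 q [ 0.06  0.23 -0.01  1.9   0.    1.01  1.28]
xaxis deg 70.18 zaxis deg 160.18 y [ 0.001 -0.002 -1.   ]
tool-shift mm to tgt [-43.61 101.78 -39.9 ] in rows-units [-1.454  3.393 -1.33 ]
240 [ 0.496 -0.112  0.005]
241 [ 0.493 -0.112  0.003]
242 [ 0.49  -0.112  0.001]
243 [ 0.488 -0.112  0.001]
244 [ 0.485 -0.113 -0.001]
245 [ 0.482 -0.112  0.004]
246 [ 0.479 -0.112  0.004]
247 [ 0.477 -0.112  0.003]
248 [ 0.474 -0.112  0.003]
249 [ 0.471 -0.11   0.011]
250 [ 0.468 -0.112  0.002]
251 [ 0.466 -0.112 -0.002]
252 [ 0.463 -0.112 -0.   ]
253 [ 0.46  -0.112 -0.001]
254 [ 0.458 -0.112 -0.002]
255 [ 0.455 -0.111  0.002]
256 [ 0.452 -0.111  0.004]
257 [ 0.449 -0.111  0.004]
```

```bash
python3 -m jog '[[0.2,[-0.7,0,-0.65],0],[0.2,[-0.75,0.7,-0.68],0],[0.2,[0,0.7,0],1],[0.2,[0,0.7,0],1],[0.2,[0,0,0],1]]'; python3 -m jog '[[0.2,[0,0,0],1],[0.2,[0,0,0],1],[0.2,[0,0,0],1],[0.2,[0,0,0],1],[0.2,[0,0,0],1]]';python3 -m jog '[[0.2,[0,0,0],1],[0.2,[0,0,0],1],[0.2,[0,0,0],1],[0.2,[0,0,0],1],[0.2,[0,0,0],1]]';python3 -m jog '[[0.2,[0,0,0],1],[0.2,[0,0,0],0]]'; python3 -c "
from h import *
st((.5355,-.112,.10))
p,d=bot.camera('scene');cv2.imwrite('pics/s2.png',cv2.resize(p[130:280,160:360,::-1],None,fx=3,fy=3))"
```

```text
time: 2.88
tcp_pos: [0.5316, -0.1072, 0.1642]
tcp_rot: [0.635, -0.632, -0.313, 0.317]
wrist_force: [-0.7, 0.3, 0.2]
finger_gap: 0.804
time: 3.3
tcp_pos: [0.5346, -0.1067, 0.1684]
tcp_rot: [0.691, -0.691, -0.149, 0.149]
wrist_force: [0.0, -0.4, -0.3]
finger_gap: 0.799
time: 3.72
tcp_pos: [0.5347, -0.1066, 0.1684]
tcp_rot: [0.707, -0.707, 0.027, -0.027]
wrist_force: [0.1, 0.3, 0.7]
finger_gap: 0.798
time: 3.88
tcp_pos: [0.5346, -0.1066, 0.1684]
tcp_rot: [0.704, -0.704, 0.061, -0.062]
wrist_force: [-0.4, 0.3, -0.3]
finger_gap: 0.801
t 3.88 p [ 0.5346 -0.1066  0.1684] F [-0.4  0.3 -0.3] T [0.01 0.04 0.02] gap 0.801 q [-0.09  0.36  0.29  1.9  -0.13  0.9   0.09]
xaxis deg -9.97 zaxis deg 80.03 y [ 0.  0. -1.]
tool-shift mm to tgt [ 1.78 68.38 -5.2 ] in rows-units [ 0.059  2.279 -0.173]
```

View pics/s2.png

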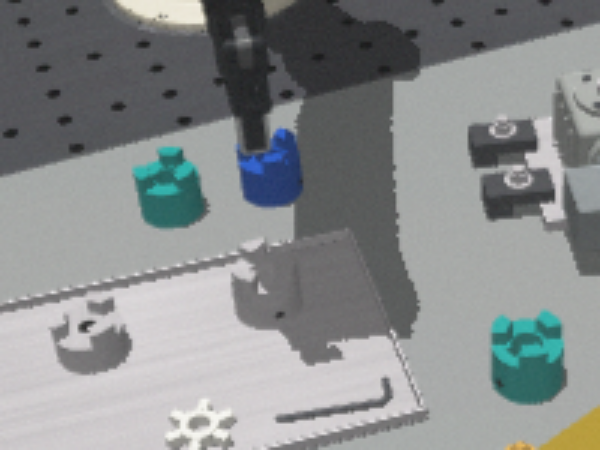

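```bash
python3 -m jog '[[0.2,[0.06,1,-0.17],0],[0.2,[0,1,0],0],[0.2,[0,0.5,0],0],[0.2,[0,0,0],0],[0.2,[0,0,0],0]]'; python3 -c "
from h import *
st((.5355,-.112,.006))
for n in('scene','top'):
  p,d=bot.camera(n);b=(200,170,300,260) if n=='scene' else (330,180,430,270)
  cv2.imwrite('pics/%s3.png'%n,cv2.resize(p[b[1]:b[3],b[0]:b[2],::-1],None,fx=4,fy=4))
a=np.hstack([cv2.imread('pics/scene3.png'),cv2.imread('pics/top3.png')]);cv2.imwrite('pics/b3.png',a)"
```

```text
time: 4.35
tcp_pos: [0.5348, -0.1121, 0.0928]
tcp_rot: [0.705, -0.705, 0.06, -0.059]
wrist_force: [-0.7, 0.2, 0.5]
finger_gap: 0.801
t 4.35 p [ 0.5348 -0.1121  0.0928] F [-0.7  0.2  0.5] T [ 0.03 -0.02 -0.01] gap 0.801 q [-0.05  0.48  0.26  1.94 -0.18  0.75  0.14]
xaxis deg -9.68 zaxis deg 80.32 y [-0.002  0.    -1.   ]
tool-shift mm to tgt [ 0.85 86.76  0.2 ] in rows-units [0.028 2.892 0.007]
```

View pics/b3.png

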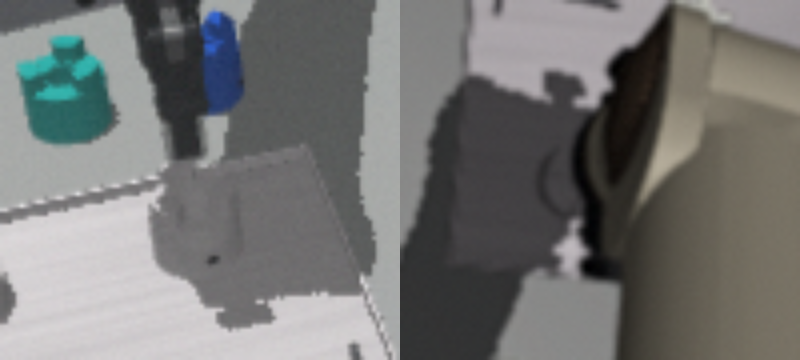

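```bash
python3 -m jog '[[0.2,[0.03,0.7,0],0],[0.2,[0,0.7,0],0],[0.2,[0,0.5,0],0],[0.2,[0,0.5,0],0],[0.2,[0,0,0],0]]'; python3 -c "
from h import *
st((.5355,-.112,.006))"
```

```text
time: 4.87
tcp_pos: [0.5357, -0.112, 0.0203]
tcp_rot: [0.705, -0.704, 0.061, -0.059]
wrist_force: [-0.4, 0.3, 0.8]
finger_gap: 0.8
t 4.87 p [ 0.5357 -0.112   0.0203] F [-0.4  0.3  0.8] T [-0.01  0.05  0.04] gap 0.8 q [-0.02  0.6   0.23  1.96 -0.22  0.61  0.18]
xaxis deg -9.74 zaxis deg 80.26 y [-0.002  0.    -1.   ]
tool-shift mm to tgt [-0.13 14.35 -0.07] in rows-units [-0.004  0.478 -0.002]
```

Down the last 14 mm, then close gently.

```bash
python3 -m jog '[[0.2,[0,0.24,0],0],[0.2,[0,0.24,0],0],[0.2,[0,0,0],0]]'; python3 -m jog '[[0.5,[0,0,0],0],[0.5,[0,0,0],0],[0.5,[0,0,0],0],[0.5,[0,0,0],0],[0.5,[0,0,0],0]]' 40;  python3 -c "
from h import *
st((.5355,-.112,.006))
p,d=bot.camera('scene');cv2.imwrite('pics/s4.png',cv2.resize(p[170:260,200:300,::-1],None,fx=6,fy=6))"
```

```text
time: 5.12
tcp_pos: [0.5365, -0.1122, 0.0068]
tcp_rot: [0.705, -0.704, 0.06, -0.06]
wrist_force: [-0.5, 0.1, 0.8]
finger_gap: 0.799
time: 5.53
tcp_pos: [0.5363, -0.1123, 0.0077]
tcp_rot: [0.705, -0.704, 0.06, -0.06]
wrist_force: [-3.3, 0.9, 5.4]
finger_gap: 0.598
t 5.53 p [ 0.5363 -0.1123  0.0077] F [-3.3  0.9  5.4] T [ 0.16  0.59 -0.01] gap 0.598 q [-0.02  0.62  0.22  1.96 -0.23  0.59  0.18]
xaxis deg -9.8 zaxis deg 80.2 y [ 0.  0. -1.]
tool-shift mm to tgt [-0.83  1.72  0.16] in rows-units [-0.028  0.057  0.005]
```

View pics/s4.png

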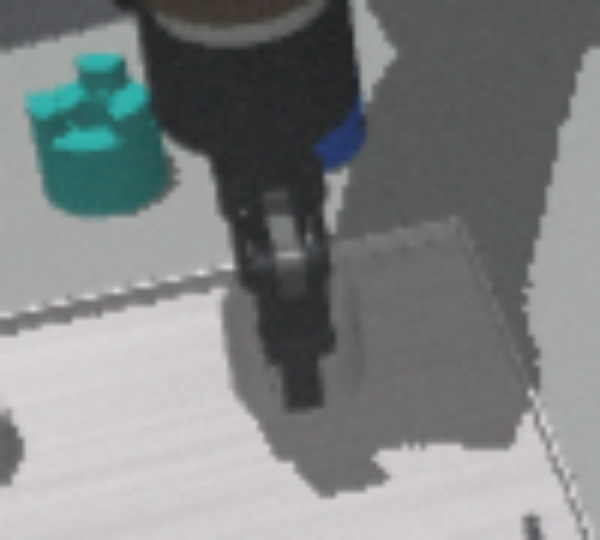

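```bash
python3 -m jog '[[0.6,[0,0,0],0],[0.6,[0,0,0],0],[0.6,[0,0,0],0]]' 60; python3 -m jog '[[0.6,[0,-0.4,0],0],[0.6,[0,-0.8,0],0],[0.6,[0,-0.8,0],0],[0.6,[0,-0.8,0],0],[0.6,[0,0,0],0]]'; python3 -m jog '[[0.6,[0,-0.9,0],0],[0.6,[0,-0.9,0],0],[0.6,[0,-0.8,0],0],[0.6,[0,0,0],0],[0.6,[0,0,0],0]]'; python3 -c "
from h import *
st()
p,d=bot.camera('scene');np.savez('s5.npz',p=p,d=d);cv2.imwrite('pics/s5.png',cv2.resize(p[110:260,160:360,::-1],None,fx=4,fy=4))"
```

```text
time: 5.83
tcp_pos: [0.5363, -0.1123, 0.0078]
tcp_rot: [0.705, -0.704, 0.06, -0.06]
wrist_force: [-3.8, 1.3, 6.6]
finger_gap: 0.588
time: 6.25
tcp_pos: [0.5397, -0.1132, 0.0958]
tcp_rot: [-0.704, 0.705, -0.058, 0.063]
wrist_force: [1.2, 0.0, -3.1]
finger_gap: 0.59
time: 6.67
tcp_pos: [0.537, -0.1123, 0.1697]
tcp_rot: [0.705, -0.704, 0.059, -0.061]
wrist_force: [0.6, 1.2, -4.1]
finger_gap: 0.588
t 6.67 p [ 0.537  -0.1123  0.1697] F [ 0.6  1.2 -4.1] T [ 0.05 -0.02  0.  ] gap 0.588 q [-0.08  0.37  0.3   1.89 -0.13  0.9   0.11]
xaxis deg -9.79 zaxis deg 80.21 y [ 0.003 -0.    -1.   ]
```

View pics/s5.png

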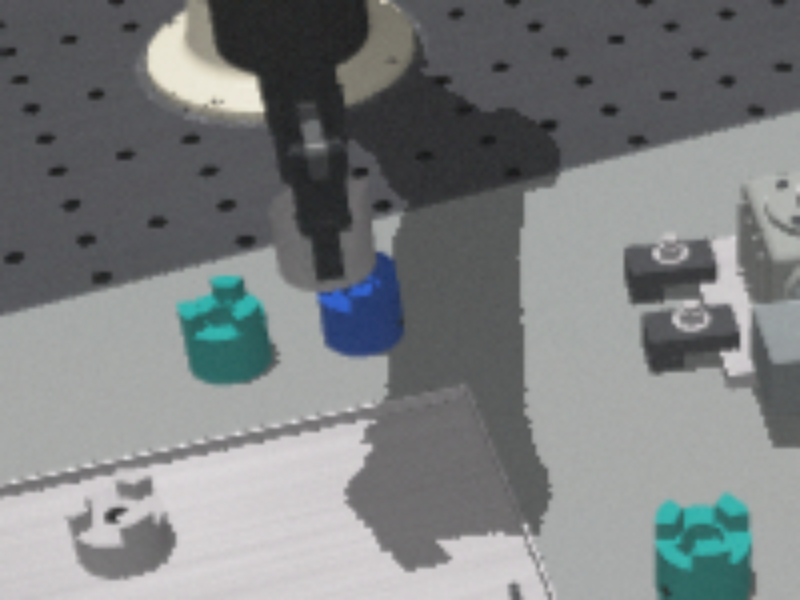

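```bash
python3 -m jog '[[0.6,[-0.15,0,0.5],0],[0.6,[-0.28,0,0.88],0],[0.6,[-0.28,0,0.88],0],[0.6,[-0.28,0,0.88],0],[0.6,[-0.28,0,0.88],0]]';python3 -m jog '[[0.6,[-0.28,0,0.88],0],[0.6,[-0.28,0,0.88],0],[0.6,[-0.28,0,0.88],0],[0.6,[-0.28,0,0.88],0],[0.6,[-0.28,0,0.88],0]]';python3 -m jog '[[0.6,[-0.28,0,0.88],0],[0.6,[-0.15,0,0.5],0],[0.6,[0,0,0],-1],[0.6,[0,0,0],-1],[0.6,[0,0,0],-1]]';python3 -m jog '[[0.6,[0,0,0],-1],[0.6,[0,0,0],-1],[0.6,[0,0,0],-1],[0.6,[0,0,0],-1],[0.6,[0,0,0],-1]]'; python3 -m jog '[[0.6,[0,0,0],0]]'; python3 -c "
from h import *
st((.4929,.2178,.145))
for n in('scene','top'):
  p,d=bot.camera(n);np.savez(n+'6.npz',p=p,d=d);cv2.imwrite('pics/%s6.png'%n,p[:,:,::-1])"
```

```text
time: 7.13
tcp_pos: [0.5171, 0.014, 0.1665]
tcp_rot: [-0.704, 0.705, -0.062, 0.059]
wrist_force: [0.1, 0.7, -3.5]
finger_gap: 0.587
time: 7.55
tcp_pos: [0.4982, 0.151, 0.1665]
tcp_rot: [-0.704, 0.705, -0.062, 0.059]
wrist_force: [0.8, -1.0, -3.6]
finger_gap: 0.591
time: 7.97
tcp_pos: [0.4926, 0.1933, 0.1662]
tcp_rot: [-0.705, 0.706, 0.046, -0.049]
wrist_force: [0.4, -1.0, -4.4]
finger_gap: 0.587
time: 8.38
tcp_pos: [0.4929, 0.1926, 0.1663]
tcp_rot: [-0.672, 0.672, 0.219, -0.222]
wrist_force: [-0.1, -1.0, -4.2]
finger_gap: 0.587
time: 8.47
tcp_pos: [0.493, 0.1926, 0.1665]
tcp_rot: [-0.672, 0.672, 0.218, -0.222]
wrist_force: [-0.5, -0.7, -5.0]
finger_gap: 0.588
t 8.47 p [0.493  0.1926 0.1665] F [-0.5 -0.7 -5. ] T [-0.04  0.   -0.04] gap 0.588 q [-0.44  0.33  0.02  1.92 -0.01  0.89  0.22]
xaxis deg 36.24 zaxis deg 126.24 y [-0.004 -0.001 -1.   ]
tool-shift mm to tgt [14.93 21.43 20.34] in rows-units [0.498 0.714 0.678]
```

View pics/scene6.png

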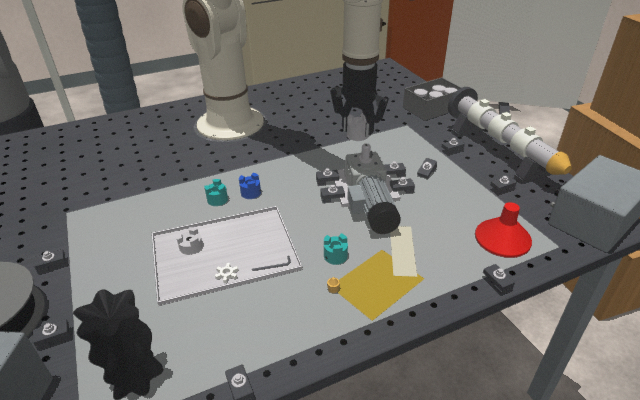

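Run:
```python
from ovl import *
r=[]
im=np.load("scene6.npz")["p"][:,:,::-1].copy()
for c in [(.493,.1926)]:
    r.append(ov("scene",im,c,.1617,np.radians(48),(330,95,380,145),390)); r.append(cv2.resize(im[95:175,325:405],(390,390),interpolation=cv2.INTER_CUBIC))
cv2.imwrite("pics/ov6.png",np.hstack(r))
X=cloud("scene",np.load("scene6.npz")["d"])
sub=X[100:142,335:385].reshape(-1,3);m=(sub[:,2]>.155)&(sub[:,2]<.215)&(np.hypot(sub[:,0]-.493,sub[:,1]-.1926)<.032)
s=sub[m];print(len(s),"z",s[:,2].min(),np.percentile(s[:,2],[2,98]))
for lo in np.arange(.16,.21,.006):
    b=s[(s[:,2]>=lo)&(s[:,2]<lo+.006)]
    if len(b)>5:
        R=np.hypot(b[:,0]-.493,b[:,1]-.1926); print(round(lo,3),len(b),"y-along-image-right range",np.round(((b[:,:2]-[.493,.1926])@[.4226,.9062])[[0,-1]],4), "medR",np.round(np.median(R),4),"min/max proj",np.round((((b[:,:2]-[.493,.1926])@[.4226,.9062]).min(),((b[:,:2]-[.493,.1926])@[.4226,.9062]).max()),4))
```

```text
534 z 0.16151581445746263 [0.16414518 0.21209529]
0.16 24 y-along-image-right range [-0.0259  0.0092] medR 0.0246 min/max proj [-0.0259  0.022 ]
0.166 44 y-along-image-right range [-0.0258  0.0089] medR 0.0264 min/max proj [-0.0258  0.0233]
0.172 50 y-along-image-right range [-0.0278  0.0087] medR 0.0262 min/max proj [-0.0303  0.0256]
0.178 53 y-along-image-right range [-0.0305  0.0036] medR 0.0267 min/max proj [-0.0306  0.0228]
0.184 50 y-along-image-right range [-0.0039  0.0058] medR 0.0262 min/max proj [-0.0307  0.0225]
0.19 63 y-along-image-right range [-0.0087  0.0174] medR 0.0261 min/max proj [-0.0307  0.0195]
0.196 114 y-along-image-right range [-0.0081  0.0053] medR 0.0216 min/max proj [-0.0309  0.0219]
0.202 56 y-along-image-right range [-0.0283  0.0075] medR 0.0239 min/max proj [-0.0309  0.0214]
0.208 78 y-along-image-right range [0.0103 0.019 ] medR 0.0218 min/max proj [-0.0309  0.019 ]
```

View pics/ov6.png

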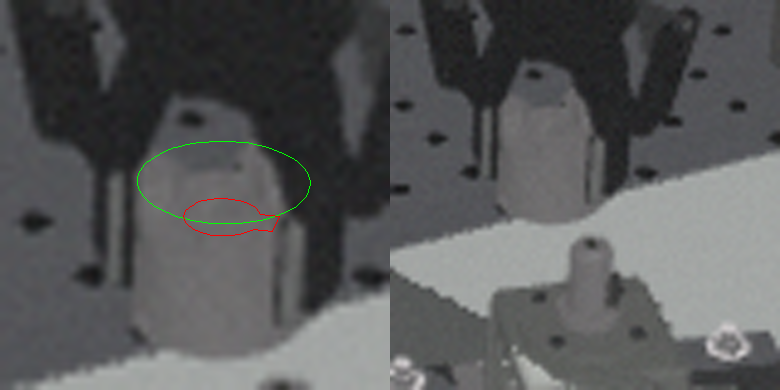

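```bash
cat > cyl.py <<'E'
from h import *
from scipy.optimize import least_squares
def cyl(X,c,R,zlo,zhi,e,lo,hi,tol=.006):
    c=np.array(c,float)
    for _ in range(6):
        r=X[...,:2]-c; pr=r@np.array(e);rad=np.hypot(r[...,0],r[...,1])
        m=(X[...,2]>zlo)&(X[...,2]<zhi)&(abs(rad-R)<tol)&(pr>lo)&(pr<hi)
        P=X[m][:,:2]
        s=least_squares(lambda q:np.hypot(*(P-q).T)-R,c,loss="soft_l1",f_scale=.001);c=s.x
    return c,m.sum(),np.sqrt(np.mean(s.fun**2))
E
python3 - <<'E'
from cyl import *
e=[.4226,.9062]
X6=cloud("scene",np.load("scene6.npz")["d"]);X0=cloud("scene",np.load("scene0.npz")["d"])
print("held",cyl(X6,(.493,.1926),.026,.164,.196,e,-.025,.015))
print("tray",cyl(X0,(.5355,-.112),.026,.006,.037,e,-.025,.025))
print("shaft0",cyl(X0,(.492,.2178),.011,.096,.122,e,-.0112,.0085,.004))
print("shaft6",cyl(X6,(.492,.2178),.011,.096,.122,e,-.0112,.0085,.004))
E
```

```text
held (array([0.49229052, 0.19219994]), np.int64(202), np.float64(0.001655020788598305))
tray (array([ 0.53535815, -0.11267905]), np.int64(213), np.float64(0.0013772278633582926))
shaft0 (array([0.49204499, 0.21671912]), np.int64(69), np.float64(0.001483694650134179))
shaft6 (array([0.492399  , 0.21768098]), np.int64(69), np.float64(0.001522415988551379))
```

```bash
python3 -m jog '[[0.6,[0.25,0,0.34],0],[0.6,[0.25,0,0.34],0],[0.6,[0,0,0],0],[0.6,[0,0.4,0],0],[0.6,[0,0.3,0],0]]'; python3 -m jog '[[0.6,[0,0,0],0],[0.6,[0,0,0],0]]';python3 - <<'E'
from cyl import *
from ovl import ov
M,p=st((.4929,.2177,.135))
P,d=bot.camera("scene");np.savez("s7.npz",p=P,d=d)
X=cloud("scene",d);zu=p[2]-.0048
print("held",cyl(X,p[:2],.026,zu+.003,zu+.034,[.4226,.9062],-.025,.015))
print("shaft",cyl(X,(.492,.2178),.011,.096,.118,[.4226,.9062],-.0112,.0085,.004))
im=P[:,:,::-1].copy();b=(340,105,395,160)
cv2.imwrite("pics/ov7.png",np.hstack([ov("scene",im,p[:2],zu,np.radians(48),b,390),cv2.resize(im[b[1]:b[3],b[0]:b[2]],(390,390),interpolation=cv2.INTER_CUBIC)]))
E
```

```text
time: 8.98
tcp_pos: [0.4948, 0.2202, 0.1477]
tcp_rot: [0.672, -0.672, -0.22, 0.219]
wrist_force: [0.1, -0.0, -4.9]
finger_gap: 0.589
time: 9.15
tcp_pos: [0.494, 0.2185, 0.1471]
tcp_rot: [-0.672, 0.673, 0.218, -0.22]
wrist_force: [-0.0, 0.5, -3.8]
finger_gap: 0.591
t 9.15 p [0.494  0.2185 0.1471] F [-0.   0.5 -3.8] T [-0.05 -0.02 -0.06] gap 0.591 q [-0.48  0.38  0.01  1.91 -0.01  0.85  0.17]
xaxis deg 36.04 zaxis deg 126.04 y [-0.002 -0.001 -1.   ]
tool-shift mm to tgt [-1.31 12.08 -0.06] in rows-units [-0.044  0.403 -0.002]
held (array([0.49286362, 0.21780463]), np.int64(192), np.float64(0.001831494707706317))
shaft (array([0.49210441, 0.21729887]), np.int64(59), np.float64(0.0013923602222282697))
```

View pics/ov7.png

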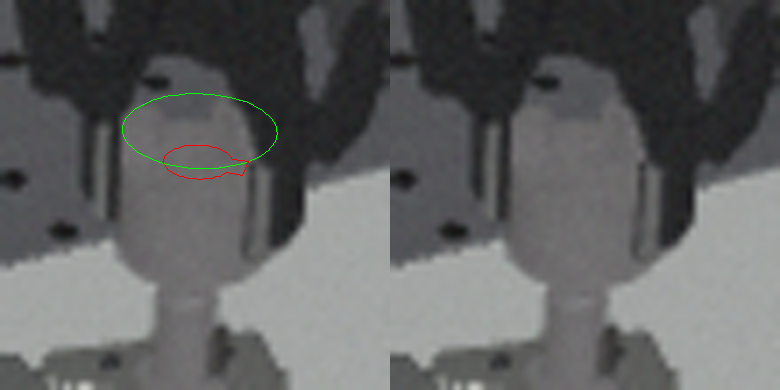

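```bash
python3 -m jog '[[0.6,[-0.035,0.2,0],0],[0.6,[0,0.2,0],0],[0.6,[0,0.1,0],0],[0.6,[0,0,0],0],[0.6,[0,0,0],0]]'; python3 -c "
from h import *
st((.4930,.2179,.130))"
```

```text
time: 9.62
tcp_pos: [0.4937, 0.2178, 0.1326]
tcp_rot: [-0.672, 0.672, 0.218, -0.219]
wrist_force: [0.3, -0.8, -4.2]
finger_gap: 0.593
t 9.62 p [0.4937 0.2178 0.1326] F [ 0.3 -0.8 -4.2] T [-0.03 -0.01 -0.03] gap 0.593 q [-0.47  0.4   0.01  1.93 -0.01  0.82  0.17]
xaxis deg 36.03 zaxis deg 126.03 y [-0.001 -0.    -1.   ]
tool-shift mm to tgt [-0.51  2.58  0.54] in rows-units [-0.017  0.086  0.018]
```

```bash
for i in 1; do python3 -m jog '[[0.6,[-0.017,0.05,0.015],0],[0.6,[0,0.05,0],0],[0.6,[0,0,0],0]]'; done; python3 -c "
from h import *
st((.4930,.2179,.130))"; python3 -m jog '[[0.6,[0,0.05,0],0],[0.6,[0,0.05,0],0],[0.6,[0,0,0],0]]';python3 -c "
from h import *
st((.4930,.2179,.130))"
```

```text
time: 9.87
tcp_pos: [0.4932, 0.218, 0.1298]
tcp_rot: [0.672, -0.672, -0.219, 0.219]
wrist_force: [-0.5, -0.6, -3.8]
finger_gap: 0.588
t 9.87 p [0.4932 0.218  0.1298] F [-0.5 -0.6 -3.8] T [-0.02  0.06 -0.04] gap 0.588 q [-0.47  0.4   0.01  1.93 -0.01  0.81  0.17]
xaxis deg 36.04 zaxis deg 126.04 y [-0. -0. -1.]
tool-shift mm to tgt [-0.18 -0.25  0.02] in rows-units [-0.006 -0.008  0.001]
time: 10.12
tcp_pos: [0.4931, 0.2179, 0.1266]
tcp_rot: [-0.672, 0.672, 0.219, -0.219]
wrist_force: [0.9, -0.3, -3.6]
finger_gap: 0.591
t 10.12 p [0.4931 0.2179 0.1266] F [ 0.9 -0.3 -3.6] T [-0.02  0.05 -0.01] gap 0.591 q [-0.47  0.4   0.01  1.93 -0.01  0.81  0.17]
xaxis deg 36.04 zaxis deg 126.04 y [-0. -0. -1.]
tool-shift mm to tgt [-0.1  -3.39  0.02] in rows-units [-0.003 -0.113  0.001]
```

```bash
python3 -m jog '[[0.6,[0,0.05,0],0],[0.6,[0,0.05,0],0],[0.6,[0,0,0],0]]'; python3 -m jog '[[0.6,[0,0.05,0],0],[0.6,[0,0.05,0],0],[0.6,[0,0,0],0]]';python3 -c "
from h import *
st((.4930,.2179,.1168))"
```

```text
time: 10.37
tcp_pos: [0.4931, 0.2179, 0.1236]
tcp_rot: [-0.672, 0.672, 0.219, -0.219]
wrist_force: [-0.5, -0.4, -3.3]
finger_gap: 0.59
time: 10.62
tcp_pos: [0.4931, 0.2179, 0.1206]
tcp_rot: [-0.672, 0.672, 0.219, -0.219]
wrist_force: [-0.1, -1.1, -4.3]
finger_gap: 0.59
t 10.62 p [0.4931 0.2179 0.1206] F [-0.1 -1.1 -4.3] T [-0.02 -0.    0.01] gap 0.59 q [-0.47  0.41  0.01  1.94 -0.01  0.79  0.17]
xaxis deg 36.04 zaxis deg 126.04 y [-0. -0. -1.]
tool-shift mm to tgt [-0.05  3.76  0.03] in rows-units [-0.002  0.125  0.001]
```

```bash
python3 -m jog '[[0.6,[0,0.05,0],0],[0.6,[0,0.05,0],0],[0.6,[0,0,0],0]]'; python3 -m jog '[[0.6,[0,0.03,0],0],[0.6,[0,0,0],0]]';python3 -m jog '[[0.6,[0,0.03,0],0],[0.6,[0,0,0],0]]';python3 -c "
from h import *
st((.4930,.2179,.1168))"
```

```text
time: 10.87
tcp_pos: [0.4931, 0.2179, 0.1176]
tcp_rot: [-0.672, 0.672, 0.219, -0.219]
wrist_force: [0.3, 0.4, -4.6]
finger_gap: 0.589
time: 11.03
tcp_pos: [0.4932, 0.218, 0.1168]
tcp_rot: [0.672, -0.672, -0.219, 0.219]
wrist_force: [-0.6, 0.3, -4.2]
finger_gap: 0.583
time: 11.2
tcp_pos: [0.4932, 0.218, 0.116]
tcp_rot: [0.672, -0.672, -0.219, 0.219]
wrist_force: [-0.0, 0.5, -3.9]
finger_gap: 0.591
t 11.2 p [0.4932 0.218  0.116 ] F [-0.   0.5 -3.9] T [0.03 0.07 0.05] gap 0.591 q [-0.47  0.42  0.01  1.94 -0.01  0.78  0.17]
xaxis deg 36.04 zaxis deg 126.04 y [-0. -0. -1.]
tool-shift mm to tgt [-0.2  -0.83  0.05] in rows-units [-0.007 -0.028  0.002]
```

```bash
python3 -m jog '[[0.6,[0,0.02,0],0],[0.6,[0,0,0],0]]'; python3 -m jog '[[0.6,[0,0.02,0],0],[0.6,[0,0,0],0]]';python3 -c "
from h import *
st((.4930,.2179,.1168))"
```

```text
time: 11.37
tcp_pos: [0.4932, 0.218, 0.1154]
tcp_rot: [0.672, -0.672, -0.219, 0.219]
wrist_force: [-0.6, -0.2, -4.8]
finger_gap: 0.588
time: 11.53
tcp_pos: [0.4932, 0.218, 0.1148]
tcp_rot: [0.672, -0.672, -0.219, 0.219]
wrist_force: [-0.7, -0.3, -3.6]
finger_gap: 0.592
t 11.53 p [0.4932 0.218  0.1148] F [-0.7 -0.3 -3.6] T [ 0.02 -0.04  0.01] gap 0.592 q [-0.47  0.42  0.01  1.94 -0.01  0.78  0.17]
xaxis deg 36.04 zaxis deg 126.04 y [-0. -0. -1.]
tool-shift mm to tgt [-0.23 -1.98  0.06] in rows-units [-0.008 -0.066  0.002]
```

```bash
python3 -m jog '[[0.6,[0,0.03,0],0],[0.6,[0,0,0],0]]'; python3 -m jog '[[0.6,[0,0.03,0],0],[0.6,[0,0,0],0]]';python3 -m jog '[[0.6,[0,0.03,0],0],[0.6,[0,0,0],0]]'; python3 -c "
from h import *
st((.4930,.2179,.1168))"
```

```text
time: 11.7
tcp_pos: [0.4932, 0.218, 0.1139]
tcp_rot: [0.672, -0.672, -0.219, 0.219]
wrist_force: [0.0, 0.3, -3.2]
finger_gap: 0.59
time: 11.87
tcp_pos: [0.4932, 0.218, 0.1129]
tcp_rot: [0.672, -0.672, -0.219, 0.219]
wrist_force: [0.0, 0.2, -4.1]
finger_gap: 0.591
time: 12.03
tcp_pos: [0.4932, 0.218, 0.112]
tcp_rot: [0.672, -0.672, -0.219, 0.219]
wrist_force: [-0.4, 0.5, -4.6]
finger_gap: 0.589
t 12.03 p [0.4932 0.218  0.112 ] F [-0.4  0.5 -4.6] T [-0.03  0.02 -0.  ] gap 0.589 q [-0.47  0.43  0.01  1.94 -0.01  0.78  0.17]
xaxis deg 36.04 zaxis deg 126.04 y [-0. -0. -1.]
tool-shift mm to tgt [-0.18 -4.76  0.04] in rows-units [-0.006 -0.159  0.001]
```

```bash
python3 -m jog '[[0.6,[0,0.04,0],0],[0.6,[0,0.04,0],0],[0.6,[0,0.04,0],0],[0.6,[0,0,0],0]]'; python3 -m jog '[[0.6,[0,0.04,0],0],[0.6,[0,0.04,0],0],[0.6,[0,0.04,0],0],[0.6,[0,0,0],0]]';python3 -m jog '[[0.6,[0,0.04,0],0],[0.6,[0,0.04,0],0],[0.6,[0,0.04,0],0],[0.6,[0,0,0],0]]'; python3 -m jog '[[0.6,[0,0.04,0],0],[0.6,[0,0,0],0]]'; python3 -c "
from h import *
st((.4930,.2179,.0968))"
```

```text
time: 12.37
tcp_pos: [0.493, 0.2179, 0.1082]
tcp_rot: [-0.672, 0.672, 0.219, -0.219]
wrist_force: [-0.5, -0.0, -3.8]
finger_gap: 0.592
time: 12.7
tcp_pos: [0.4931, 0.2179, 0.1047]
tcp_rot: [-0.672, 0.672, 0.219, -0.219]
wrist_force: [0.3, 0.1, -4.1]
finger_gap: 0.587
time: 13.03
tcp_pos: [0.4931, 0.2179, 0.1011]
tcp_rot: [-0.672, 0.672, 0.219, -0.219]
wrist_force: [-0.6, -0.1, -3.7]
finger_gap: 0.591
time: 13.2
tcp_pos: [0.4932, 0.218, 0.1]
tcp_rot: [0.672, -0.672, -0.219, 0.219]
wrist_force: [0.5, 0.1, -4.8]
finger_gap: 0.591
t 13.2 p [0.4932 0.218  0.1   ] F [ 0.5  0.1 -4.8] T [-0.    0.01 -0.04] gap 0.591 q [-0.47  0.44  0.01  1.95 -0.01  0.75  0.17]
xaxis deg 36.04 zaxis deg 126.04 y [-0. -0. -1.]
tool-shift mm to tgt [-0.19  3.21  0.02] in rows-units [-0.006  0.107  0.001]
```

```bash
python3 -m jog '[[0.6,[0,0.03,0],0],[0.6,[0,0.03,0],0],[0.6,[0,0,0],0]]'; python3 -m jog '[[0.6,[0,0.02,0],0],[0.6,[0,0,0],0],[0.6,[0,0,0],0]]';python3 -m jog '[[0.6,[0,0.02,0],0],[0.6,[0,0,0],0],[0.6,[0,0,0],0]]'; python3 -c "
from h import *
st((.4930,.2179,.0968))"
```

```text
time: 13.45
tcp_pos: [0.4932, 0.218, 0.0982]
tcp_rot: [-0.672, 0.672, 0.219, -0.219]
wrist_force: [-1.0, 0.4, -3.8]
finger_gap: 0.588
time: 13.7
tcp_pos: [0.4932, 0.218, 0.0978]
tcp_rot: [0.672, -0.672, -0.219, 0.219]
wrist_force: [0.2, 0.5, -4.3]
finger_gap: 0.59
time: 13.95
tcp_pos: [0.4932, 0.218, 0.0972]
tcp_rot: [0.672, -0.672, -0.219, 0.219]
wrist_force: [0.1, 0.4, -3.7]
finger_gap: 0.59
t 13.95 p [0.4932 0.218  0.0972] F [ 0.1  0.4 -3.7] T [ 0.03 -0.04  0.06] gap 0.59 q [-0.47  0.45  0.01  1.95 -0.01  0.75  0.17]
xaxis deg 36.04 zaxis deg 126.04 y [-0. -0. -1.]
tool-shift mm to tgt [-0.26  0.39  0.07] in rows-units [-0.009  0.013  0.002]
```

```bash
for i in 1; do python3 -m jog '[[0.6,[0,0.015,0],0],[0.6,[0,0,0],0]]'; python3 -m jog '[[0.6,[0,0.015,0],0],[0.6,[0,0,0],0]]'; python3 -m jog '[[0.6,[0,0.015,0],0],[0.6,[0,0,0],0]]'; done
python3 - <<'E'
from h import *
st((.493,.218,.0968))
a=[]
for n,b in(("scene",(330,110,400,180)),("top",(215,210,285,280))):
    p,d=bot.camera(n);a.append(cv2.resize(p[b[1]:b[3],b[0]:b[2],::-1],(390,390),interpolation=cv2.INTER_CUBIC))
cv2.imwrite("pics/v8.png",np.hstack(a))
E
```

```text
time: 14.12
tcp_pos: [0.4933, 0.218, 0.0969]
tcp_rot: [0.672, -0.672, -0.219, 0.219]
wrist_force: [-0.6, -0.2, -1.9]
finger_gap: 0.591
time: 14.28
tcp_pos: [0.4933, 0.2181, 0.0969]
tcp_rot: [0.672, -0.672, -0.219, 0.219]
wrist_force: [-1.9, -1.3, 4.8]
finger_gap: 0.591
time: 14.45
tcp_pos: [0.4934, 0.218, 0.0968]
tcp_rot: [0.672, -0.672, -0.219, 0.219]
wrist_force: [-3.9, -1.2, 8.2]
finger_gap: 0.589
t 14.45 p [0.4934 0.218  0.0968] F [-3.9 -1.2  8.2] T [-0.4   0.81  0.05] gap 0.589 q [-0.47  0.45  0.01  1.95 -0.01  0.74  0.17]
xaxis deg 36.04 zaxis deg 126.04 y [ 0.  0. -1.]
tool-shift mm to tgt [-0.31  0.03  0.18] in rows-units [-0.01   0.001  0.006]
```

View pics/v8.png

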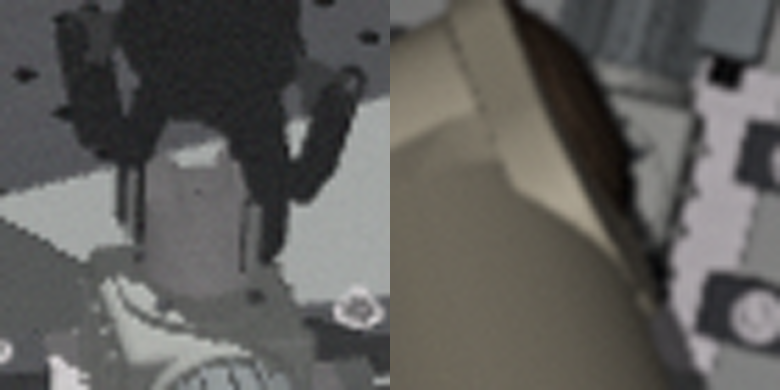

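The hub bottomed out exactly at the height predicted for the shoulder (contact about 12 N). The scene crop shows it at (195,240), down over the flange. I'm releasing it now and backing off straight up.

```bash
python3 -m jog '[[0.38,[0,0,0],0],[0.36,[0,0,0],0],[0.3,[0,0,0],0],[0.2,[0,0,0],0],[0.2,[0,0,0],0]]' 20; python3 -m jog '[[0.2,[0,0,0],0],[0.2,[0,0,0],0],[0.2,[0,-0.1,0],0],[0.2,[0,-0.3,0],0],[0.2,[0,-0.5,0],0]]'; python3 -m jog '[[0.2,[0,-0.8,0],0],[0.2,[0,-0.8,0],0],[0.2,[0,-0.8,0],0],[0.2,[0,-0.8,0],0],[0.2,[0,0,0],0]]'; python3 -c "
from h import *
st()"
```

```text
time: 14.97
tcp_pos: [0.4934, 0.2181, 0.0958]
tcp_rot: [0.672, -0.672, -0.219, 0.219]
wrist_force: [-0.3, 0.1, -0.5]
finger_gap: 0.801
time: 15.38
tcp_pos: [0.4922, 0.2175, 0.1224]
tcp_rot: [-0.672, 0.673, 0.218, -0.22]
wrist_force: [-0.2, 0.2, 0.3]
finger_gap: 0.796
time: 15.8
tcp_pos: [0.4964, 0.2194, 0.2249]
tcp_rot: [0.673, -0.672, -0.222, 0.215]
wrist_force: [1.0, -0.2, 0.1]
finger_gap: 0.802
t 15.8 p [0.4964 0.2194 0.2249] F [ 1.  -0.2  0.1] T [ 0.02 -0.06 -0.02] gap 0.802 q [-0.48  0.28  0.01  1.85 -0.    1.    0.17]
xaxis deg 36.03 zaxis deg 126.03 y [ 0.009  0.004 -1.   ]
```

Move aside toward +y to clear the top view, then check.

```bash
python3 -m jog '[[0.2,[0.4,0,0.6],0],[0.2,[0.6,0,0.8],0],[0.2,[0.6,0,0.8],0],[0.2,[0.6,0,0.8],0],[0.2,[0.6,0,0.8],0]]'; python3 -m jog '[[0.2,[0.6,0,0.8],0],[0.2,[0.6,0,0.8],0],[0.2,[0.4,0,0.6],0],[0.2,[0,0,0],0],[0.2,[0,0,0],0]]'
python3 - <<'E'
from cyl import *
from ovl import ov
st();c=(.493,.218);a=[]
for n,b in(("scene",(330,110,400,180)),("top",(215,210,285,280))):
    p,d=bot.camera(n);cv2.imwrite("pics/%s9.png"%n,p[:,:,::-1]);X=cloud(n,d)
    m=(X[...,2]>.1)&(X[...,2]<.16)&(np.hypot(X[...,0]-c[0],X[...,1]-c[1])<.03);Q=X[m]
    print(n,m.sum(),"zpct",np.round(np.percentile(Q[:,2],[5,50,90,98,100]),4),"jawmid",np.round((Q[Q[:,2]>.134].max(0)+Q[Q[:,2]>.134].min(0))/2,4))
    if n=="scene": print(cyl(X,c,.026,.095,.126,[.4226,.9062],-.025,.025))
    a.append(ov(n,p[:,:,::-1].copy(),c,.092,np.radians(48),b,390))
cv2.imwrite("pics/v9.png",np.hstack(a))
E
```

```text
time: 16.22
tcp_pos: [0.494, 0.3608, 0.2193]
tcp_rot: [0.673, -0.672, -0.219, 0.218]
wrist_force: [0.1, -0.2, -0.0]
finger_gap: 0.796
time: 16.63
tcp_pos: [0.4929, 0.4428, 0.2185]
tcp_rot: [0.672, -0.672, -0.22, 0.22]
wrist_force: [0.3, -0.3, -1.0]
finger_gap: 0.796
t 16.63 p [0.4929 0.4428 0.2185] F [ 0.3 -0.3 -1. ] T [-0.03 -0.07 -0.01] gap 0.796 q [-0.74  0.5  -0.05  1.54  0.03  1.1  -0.16]
xaxis deg 36.22 zaxis deg 126.22 y [-0.001  0.    -1.   ]
scene 432 zpct [0.104  0.128  0.1406 0.1423 0.145 ] jawmid [0.4956 0.2179 0.1396]
(array([0.49259753, 0.21754892]), np.int64(214), np.float64(0.001485994123842386))
top 379 zpct [0.1171 0.1289 0.1404 0.143  0.145 ] jawmid [0.4937 0.2193 0.1403]
```

View pics/v9.png

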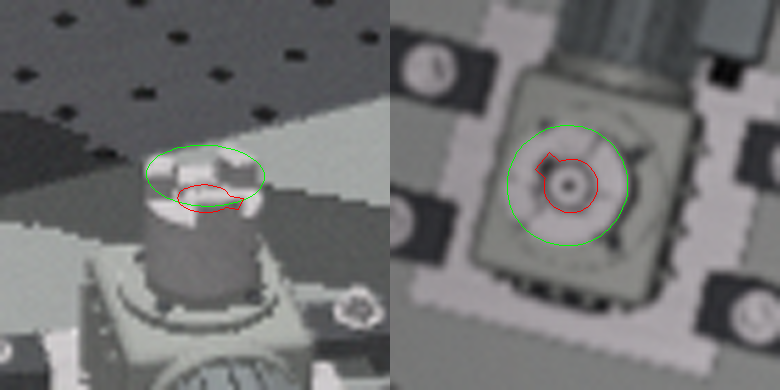

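View pics/scene9.png

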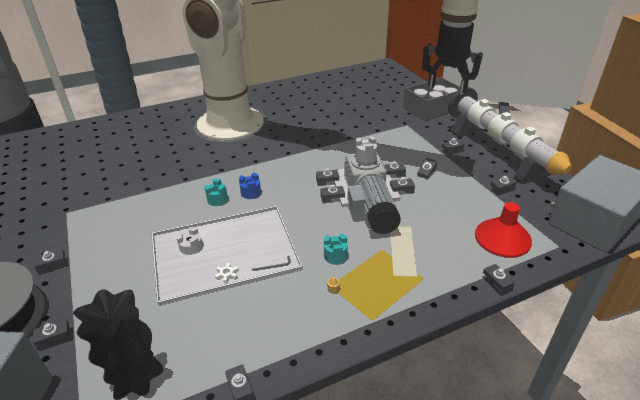

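The hub sits jaws up on the shaft. In the scene picture it is at (366,148), in the top crop at (568,185), with the keyway over the key at upper left. The jaw tops measure about 0.141 m against 0.140 m expected, so it is home. The other parts look unmoved and the arm is clear, so I'm handing in.

```bash
python3 -c "
from station import bot
print(bot.close_job())"
```

```text
the job is handed in; nothing more can be done
None
```

I fitted the keyed coupling half onto the gearmotor shaft, jaws up, let go of it and handed the job in at about 17 s of robot time.

**What I did:** I chose the plain steel half with the large bore, seen at scene pixel (248,225), and left the blue, turquoise and small-bore look-alikes alone. I read the key's angle as about 48° in world axes and turned the hub to match while holding it over the shaft. It went over the key at the first try, so I did not have to turn it to find the key.

**Last checks:**
- **Force:** no force built up on the way down until the hub met the shoulder at the height I expected. The wrist reading changed by about 12 N there, well under the 60 N limit.
- **Height:** the jaw tops measure about 0.141 m against 0.140 m for fully home.
- **Centring:** the scene camera puts the hub's axis within about 0.6 mm of the shaft axis. A cruder estimate from the jaw tops was off by up to 2.6 mm in the scene picture and 1.5 mm in the top one. I put that down to one-sided views.
- **Surroundings:** the other parts look unmoved in the last scene picture, though I did not measure them. The arm stands clear of everything.

None of the checks failed. I had no way to check the force between hub and gearmotor except through the wrist reading.

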